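Fill the front row of the seasoning caddy

TASK

Finish filling the wooden seasoning caddy, whose tall things already stand in the back row, from the row of small things to its right. Each goes upright into the empty compartment directly in front of the one it is used with: the salt shaker in front of the pepper mill, the dropper bottle of chilli oil in front of the sauce bottle with the navy label, the spice jar in front of the jam jar, and the food tin in front of the green oil bottle. Set them down on the bottom rather than drop them, leave the back row standing as it is, and do not disturb the mug.

Things in the scene. Friction and masses are not known exactly. Their poses are not given: they have to be found in the camera images.
- caddy: Light wood caddy, fixed, 178 (x) x 346 mm (y). Origin: centre of its underside, on the worktop; x to its back row (away from the robot), y to its left end. 2 rows of 4 compartments, 76 mm square inside, their bottom 10 mm above the origin, centres at x = +42 (back) or -42 mm (front), y = +126, +42, -42, -126 mm. Outer walls rise to 46 mm, the 8 mm thick dividers to 40 mm.
- pepper_mill: Pepper mill of turned brown wood, 58 mm across, 170 mm tall, about 0.18 kg; stands in one of the four compartments of the caddy's back row. Origin: centre of its underside, z up.
- sauce_bottle: Glass sauce bottle with navy label and gold cap, 58 mm across, 206 mm tall, about 0.4 kg; stands in one of the four compartments of the caddy's back row. Origin: centre of its underside, z up.
- jam_jar: Glass jar of red jam with gold lid, 71 mm across, 110 mm tall, about 0.45 kg; stands in one of the four compartments of the caddy's back row. Origin: centre of its underside, z up.
- oil_bottle: Green glass oil bottle with plain white label and dark metal cap, 58 mm across, 205 mm tall, about 0.4 kg; stands in one of the four compartments of the caddy's back row. Origin: centre of its underside, z up.
- salt_shaker: Clear salt shaker with pale grey domed cap, round, 90 mm tall, 44 mm across near the foot, narrowing upward, cap 34 mm across from 66 mm up; about 0.1 kg; stands upright in the row to the right of the caddy. Origin: centre of its underside, z up.
- dropper: Small amber dropper bottle with black bulb, round, 33 mm across up to about 60 mm above the origin, 24 mm collar at 70 to 77 mm, bulb to 102 mm; about 0.07 kg; stands upright in the row to the right of the caddy. Origin: centre of its underside, z up.
- spice_jar: Glass spice jar with dark brown cap and pale label, a plain cylinder 41 mm across and 105 mm tall; about 0.11 kg; stands upright in the row to the right of the caddy. Origin: centre of its underside, z up.
- tin: Food tin, white with red and blue bands and a bright metal top, a plain cylinder 57 mm across and 72 mm tall; about 0.18 kg; stands upright in the row to the right of the caddy. Origin: centre of its underside, z up.
- mug: Orange mug, 81 mm across and 88 mm tall, behind the row of things; not to be disturbed. Origin: on the worktop, centre of its outline with the handle (113 mm along its y, the handle at -y), z up. Wall cabinets hang above it, over most of the worktop: their underside 0.46 m up, door handles reaching forward to x = 0.54 m, so carry things along the front edge.
Things that resemble listed ones, but are neither listed nor needed, are in the scene too. Leave any purple look-alike of the spice_jar alone.

How it is judged (in metres and radians):
At the end, for the whole second after the job is handed in: Salt, dropper, spice jar and tin stand at rest in the front compartments before mill, sauce, jam and oil: centres within 34 mm of the compartments' along each side, undersides within 5 mm of the bottom, tilt under 0.1 rad. Back row upright in its places, moved under 25 mm; mug moved under 20 mm (x of salt_shaker in the frame of caddy between -0.076 and -0.008 m and z of salt_shaker in the frame of caddy between 0.005 and 0.015 m and x of dropper in the frame of caddy between -0.076 and -0.008 m and z of dropper in the frame of caddy between 0.005 and 0.015 m and x of spice_jar in the frame of caddy between -0.076 and -0.008 m and z of spice_jar in the frame of caddy between 0.005 and 0.015 m and x of tin in the frame of caddy between -0.076 and -0.008 m and z of tin in the frame of caddy between 0.005 and 0.015 m and x of pepper_mill in the frame of caddy between 0.008 and 0.076 m and z of pepper_mill in the frame of caddy between 0.005 and 0.015 m and x of sauce_bottle in the frame of caddy between 0.008 and 0.076 m and z of sauce_bottle in the frame of caddy between 0.005 and 0.015 m and x of jam_jar in the frame of caddy between 0.008 and 0.076 m and z of jam_jar in the frame of caddy between 0.005 and 0.015 m and x of oil_bottle in the frame of caddy between 0.008 and 0.076 m and z of oil_bottle in the frame of caddy between 0.005 and 0.015 m and ((y of salt_shaker in the frame of caddy between -0.16 and -0.092 m and y of pepper_mill in the frame of caddy between -0.16 and -0.092 m) or (y of salt_shaker in the frame of caddy between -0.076 and -0.008 m and y of pepper_mill in the frame of caddy between -0.076 and -0.008 m) or (y of salt_shaker in the frame of caddy between 0.008 and 0.076 m and y of pepper_mill in the frame of caddy between 0.008 and 0.076 m) or (y of salt_shaker in the frame of caddy between 0.092 and 0.16 m and y of pepper_mill in the frame of caddy between 0.092 and 0.16 m)) and ((y of dropper in the frame of caddy between -0.16 and -0.092 m and y of sauce_bottle in the frame of caddy between -0.16 and -0.092 m) or (y of dropper in the frame of caddy between -0.076 and -0.008 m and y of sauce_bottle in the frame of caddy between -0.076 and -0.008 m) or (y of dropper in the frame of caddy between 0.008 and 0.076 m and y of sauce_bottle in the frame of caddy between 0.008 and 0.076 m) or (y of dropper in the frame of caddy between 0.092 and 0.16 m and y of sauce_bottle in the frame of caddy between 0.092 and 0.16 m)) and ((y of spice_jar in the frame of caddy between -0.16 and -0.092 m and y of jam_jar in the frame of caddy between -0.16 and -0.092 m) or (y of spice_jar in the frame of caddy between -0.076 and -0.008 m and y of jam_jar in the frame of caddy between -0.076 and -0.008 m) or (y of spice_jar in the frame of caddy between 0.008 and 0.076 m and y of jam_jar in the frame of caddy between 0.008 and 0.076 m) or (y of spice_jar in the frame of caddy between 0.092 and 0.16 m and y of jam_jar in the frame of caddy between 0.092 and 0.16 m)) and ((y of tin in the frame of caddy between -0.16 and -0.092 m and y of oil_bottle in the frame of caddy between -0.16 and -0.092 m) or (y of tin in the frame of caddy between -0.076 and -0.008 m and y of oil_bottle in the frame of caddy between -0.076 and -0.008 m) or (y of tin in the frame of caddy between 0.008 and 0.076 m and y of oil_bottle in the frame of caddy between 0.008 and 0.076 m) or (y of tin in the frame of caddy between 0.092 and 0.16 m and y of oil_bottle in the frame of caddy between 0.092 and 0.16 m)) and angle between each of salt_shaker, dropper, spice_jar, tin, pepper_mill, sauce_bottle, jam_jar, oil_bottle's own z axis and vertical below 0.1 rad and linear speed of each of salt_shaker, dropper, spice_jar, tin, pepper_mill, sauce_bottle, jam_jar, oil_bottle below 0.02 m/s and distance of each of pepper_mill, sauce_bottle, jam_jar, oil_bottle from where it was at the start of the episode below 0.025 m and distance of mug from where it was at the start of the episode below 0.02 m); the robot touches nothing.
It fails at once if one of the four small things is dropped from more than about 25 mm ((linear speed of salt_shaker above 0.7 m/s and contact force between the fingers and salt_shaker below 0.05 N) or (linear speed of dropper above 0.7 m/s and contact force between the fingers and dropper below 0.05 N) or (linear speed of spice_jar above 0.7 m/s and contact force between the fingers and spice_jar below 0.05 N) or (linear speed of tin above 0.7 m/s and contact force between the fingers and tin below 0.05 N)).
It fails at once if one of the back row is tipped by more than 0.3 rad (angle between any of pepper_mill, sauce_bottle, jam_jar, oil_bottle's own z axis and vertical above 0.3 rad).
It fails at once if the mug is pushed more than 20 mm from its place (distance of mug from where it was at the start of the episode above 0.02 m).
It also fails if it takes over 112 s, if anything falls off the work surface, if the arm or the gripper's body presses on something with over 40 N, if the wrist force passes 120 N, or if a joint passes its speed limit or range.

ROBOT

A 6-joint arm with a two-finger parallel gripper is mounted at the origin on a cart in front of the work surface, level with it; the furniture and walls round the work are solid. World frame = base frame: x ahead of the robot, y to its left, z up, the work surface at z = 0. Lengths are in mm, angles in rad, forces in N, time in s.
With the tool pointing down it reaches from about 300 to 775 mm from the base axis. Payload 14.6 kg.
Tool frame: the origin (TCP) lies at the very end of the fingers, on their centre line; the grasp point (between the pads) lies 19 mm behind it; z points along the fingers, y is the line along which they close (so a half turn about z gives the same grasp; the last joint's range is limited). The gripper opens to 94 mm and grips with 3 to 60 N. Pads are 16 mm wide; open, the fingers measure 119 mm over their backs; the gripper's body (75 mm by 177 mm) begins 78 mm behind the grasp point.
Start: joints at [1.195, 0.3, 1.521, -0, 1.321, -0.067], TCP at [167.151, 523.975, 205.446] pointing down, gripper open.
Joint ranges: [-3.03, 3.03], [-0.79, 2.21], [0.23, 2.52], [-1.04, 4.18], [0, 3.07], [-2.55, 2.55]. Speed limits (rad/s): [2.22, 2.22, 2.57, 3.14, 3.14, 3.14].

INTERFACE

Orientations are given as [roll, pitch, yaw] about the fixed x, y, z axes, in that order (R = Rz(yaw) Ry(pitch) Rx(roll)).
In Python, from cell import manip, eyes, ticket gives the robot as it stands. The module is installed in compiled form; this text tells all that it offers.
- The arm moves only by the tool arm_command, never from a script. Its argument "plan" is a list of rows, each a list of 5 numbers: the opening, from -1 (shut) to 1 (fully open), then the shift along the tool's x, y, z in m, then the turn about the tool's z in rad. In form: [[jaw, dx, dy, dz, roll], ...]. A call has 1 to 20 rows; each row shifts and turns the commanded pose from where the row before left it, along the tool's axes as they then stand; what a row does not reach is not made up. A row lasts 1/8 s, in which the tool goes at most 62.5 mm and 10.7 degrees, less where a joint would pass 70% of its speed; a pose out of reach is approached as far as the arm can. A call is refused whole if a number of a shift passes 0.0625 or a number of a turn 0.188, either way. A call with a gripper value outside its range is refused whole. The fingers move at their own pace and stop on an object; "newtons" is the grip in N (left out, the last holds). Time passes only in rows, so rows that do not move let the fingers close. It gives the time, the measured TCP pose, the force, the opening and the grip force at its end, in the units of the state.
- manip.read_state(): the state, without advancing time (a new reading comes with each control period).
- eyes.camera(name): name is "scene" or "top" or "wrist"; returns a dict with "img" (400x640x3 uint8, blue, green, red), "z_map" (400x640 float32, mm along the optical axis (not along the pixel's ray), 0 where there is no reading), "fx", "fy", "cx", "cy" (pixels), "eye" and "orientation" of the camera in the world. Camera axes: x right, y down, z forward; pixel columns grow to the right and rows downward; lengths in mm; the calibration is good to about 2 mm. The wrist camera is an equidistant fisheye: a pixel r from the principal point sees the ray r / f radians off the axis. A picture is of the moment at which its call begins.
- ticket.sign_off(): hands the job in; it is judged then, once.
The state is a dict: "clock": time; "joints": joint angles; "qd": joint speeds; "effort": joint torques, N m; "eef_pos": TCP position; "eef_rot": TCP orientation; "wrist_force": force on the tool from outside, world axes, zero at the start; "moment": the same for the moment, N m; "finger_gap": finger opening in mm; "finger_force": force on a finger pad.
Only numpy, scipy, OpenCV 4.12 (cv2) and the standard library are available. Lean on these libraries where they do the work, as an engineer would, in place of code of your own. Each camera call takes 0.05 s, during which the arm holds its last target. There are 200 camera calls.

## Working session

There is one attempt and no reset: what is moved stays moved. The work goes in short steps, Python scripts to look and compute and a tool call to move; the robot and the scene stay as the last step left them, time stands still between calls to the robot, and variables do not carry over. Pictures are saved under pics/ and viewed, at most 14 in all, crops included, and the job is handed in when it is done.

Besides the shell and the picture viewer there is one more tool, called after ">>>" as name([rows], argument=value, ...), one row to a line, values as JSON. arm_command: Moves the arm, as the interface text tells. Its arguments: {"type":"object","properties":{"plan":{"type":"array"},"newtons":{"type":"number"}},"required":["plan"]}

```bash
mkdir -p pics; cat > h.py <<'E'
import numpy as np, cv2
from cell import manip, eyes, ticket
from scipy.spatial.transform import Rotation as R
def rot(o):
    o=np.array(o,float)
    return o if o.shape==(3,3) else (R.from_quat(o).as_matrix() if o.size==4 else R.from_euler('xyz',o).as_matrix())
def cloud(c):
    z=c['z_map'];v,u=np.mgrid[:z.shape[0],:z.shape[1]]
    P=np.dstack([(u-c['cx'])/c['fx']*z,(v-c['cy'])/c['fy']*z,z])
    P=P@rot(c['orientation']).T+np.array(c['eye']);P[z==0]=np.nan
    return P
E
python3 - <<'E'
from h import *
for n in('scene','top'):
    c=eyes.camera(n);cv2.imwrite(f'pics/{n}0.png',c['img']);np.savez(f'{n}0.npz',**c)
    print(n,c['eye'],c['orientation'],c['fx'],c['cx'],c['cy'])
s=manip.read_state();print(s['clock'],s['eef_pos'],s['eef_rot'],s['finger_gap'])
E
```

```text
scene [  15.11525459 -575.81967958  798.44355525] [-2.32503986e+00 -2.23910358e-03 -7.29124277e-01] 404.80376133916246 316.61284019794016 194.5819214990573
top [ 387.69478276   -5.16550548 1233.14990264] [-3.01541378 -0.00321076 -1.54165002] 384.7470805481991 317.47152145132975 195.7171254259661
0.1 [167.05723742 523.78860315 204.9637711 ] [-3.14063575e+00 -9.47701586e-05  2.83280347e+00] 93.97938599004162
```

View pics/scene0.png

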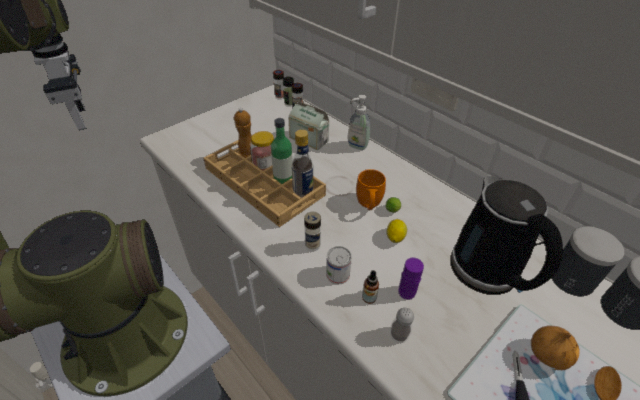

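View pics/top0.png

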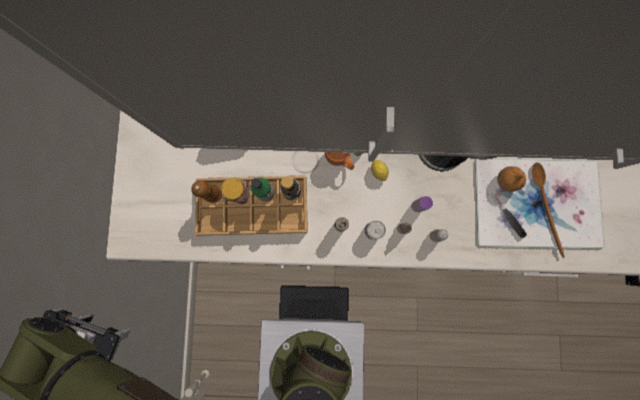

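The scene view shows the back row from left to right as mill (243,130), jam (262,150), green oil (281,150) and navy sauce (302,170). The front row is empty.

| Item | Scene pixel | Top pixel |
|---|---|---|
| Spice jar | (313,230) | (341,224) |
| Tin | (338,265) | (375,230) |
| Dropper | (370,287) | (404,229) |
| Salt | (402,323) | (440,236) |

Spice jar candidates are (313,230), which has a brown cap and pale label and stands in the row, the purple one at (410,278), and the brown-capped jars far back at (278–297,90). The one in the row at (313,230) fits.

```bash
python3 - <<'E'
from h import *
T=dict(np.load('top0.npz'));S=dict(np.load('scene0.npz'))
PT=cloud(T);PS=cloud(S)
cv2.imwrite('pics/crop.png',cv2.resize(S['img'][195:350,280:440],None,fx=3.7,fy=3.7,interpolation=cv2.INTER_CUBIC))
P=PT[240:255,320:460].reshape(-1,3);print('table',np.nanmedian(P[:,2]))
# caddy rim
m=(PT[...,2]>30)&(PT[...,2]<56);m[:, :185]=0;m[:,315:]=0;m[:170]=0;m[245:]=0
r=cv2.minAreaRect(PT[m][:,:2].astype(np.float32));print('caddy',r)
q=PT[m];print(np.nanpercentile(q,[1,99],axis=0))
for n,(u,v),h in [('spice',(341,224),105),('tin',(375,230),72),('dropper',(404,229),102),('purple',(424,203),105),('salt',(440,236),90),
  ('mill',(202,190),170),('jam',(232,188),110),('oil',(262,188),205),('sauce',(291,187),206),('mug',(340,158),88)]:
    w=PT[v-14:v+14,u-14:u+14].reshape(-1,3)
    g=w[w[:,2]>h*.8] if n!='tin' else w[w[:,2]>55]
    print(n,len(g),np.round(np.nanmedian(g,axis=0)) if len(g) else '', np.round((np.nanmin(g,axis=0)+np.nanmax(g,axis=0))/2) if len(g) else '',np.nanmax(w[:,2]))
    # scene cloud in 45mm of it
    c=np.nanmedian(g,axis=0) if len(g) else None
    if c is not None:
        d=PS[(np.hypot(PS[...,0]-c[0],PS[...,1]-c[1])<40)&(PS[...,2]>12)]
        if len(d): print('   scene',len(d),d.min(0).round(),d.max(0).round())
E
```

```text
table -0.6153283914645726
caddy ((504.9644775390625, 203.02830505371094), (178.34988403320312, 346.78466796875), 2.9934494495391846)
[[410.41952727  29.16875884  31.42570352]
 [597.74051768 373.69005859  52.36073543]]
spice 153 [452. -79. 105.] [451. -78.  98.] 109.61698298351189
   scene 584 [426. -99.  13.] [467. -58. 109.]
tin 287 [ 439. -184.   68.] [ 439. -184.   66.] 75.84844859839359
   scene 772 [ 406. -212.   12.] [ 462. -155.   75.]
dropper 21 [ 447. -275.   96.] [ 447. -277.   93.] 103.89352643697748
   scene 387 [ 425. -293.   12.] [ 458. -261.  101.]
purple 167 [ 521. -323.  105.] [ 521. -324.   98.] 109.80231800585489
   scene 719 [ 496. -345.   12.] [ 538. -303.  108.]
salt 106 [ 429. -378.   85.] [ 430. -379.   83.] 94.16149134654188
   scene 596 [ 403. -401.   12.] [ 439. -361.   91.]
mill 250 [535. 326. 162.] [537. 331. 162.] 182.31714814040038
   scene 633 [495. 290.  12.] [554. 362. 181.]
jam 504 [541. 242. 118.] [545. 246. 108.] 127.42477328539348
   scene 841 [502. 203.  16.] [580. 279. 494.]
oil 102 [547. 161. 214.] [548. 162. 192.] 218.33993057058228
   scene 1354 [514. 122.  12.] [579. 193. 514.]
sauce 151 [551.  77. 215.] [552.  78. 193.] 219.69105072984382
   scene 1820 [512.  38.  12.] [591. 111. 534.]
mug 360 [577. -54. 481.] [622. -64. 301.] 531.3612894259671
   scene 1399 [571. -94. 466.] [581. -14. 567.]
```

View pics/crop.png

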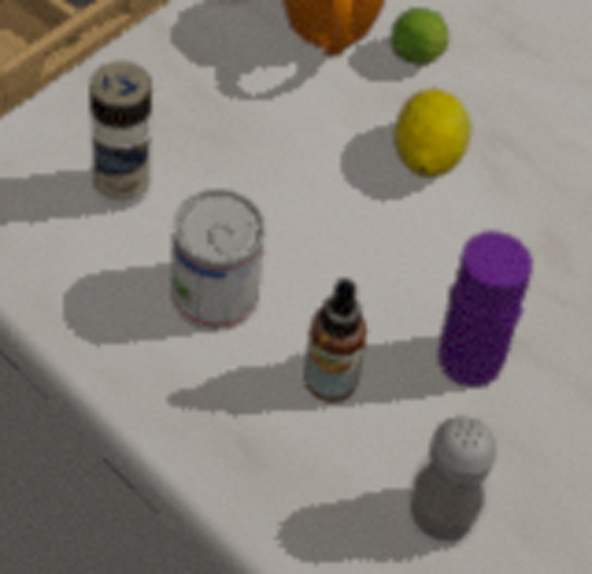

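The crop confirms the four: spice jar (120,130) with dark cap and pale label, tin (218,258), dropper (336,345), salt (450,480). The purple jar at (485,310) stays untouched. The caddy centre is at (505,203) with yaw +3°. From left to right, the front slots are:
- salt (456,327)
- spice (461,243)
- tin (465,159)
- dropper (470,75)

I'll start with the salt.

>>> arm_command([
  [1, 0, 0, 0, -0.155],
  [1, 0, 0, 0, -0.154],
  [1, -0.05, 0, 0, 0],
  [1, -0.05, 0, 0, 0],
  [1, -0.05, 0, 0, 0],
  [1, -0.05, 0, 0, 0],
  [1, -0.05, 0, 0, 0],
  [1, 0, -0.05, 0, 0],
  [1, 0, -0.05, 0, 0],
  [1, 0, -0.05, 0, 0],
  [1, 0, -0.05, 0, 0],
  [1, 0, -0.05, 0, 0],
  [1, 0, -0.05, 0, 0],
  [1, 0, -0.05, 0, 0],
  [1, 0, -0.05, 0, 0],
  [1, 0, -0.05, 0, 0],
  [1, 0, -0.05, 0, 0],
  [1, 0, -0.05, 0, 0],
  [1, 0, -0.05, 0, 0],
  [1, 0, -0.05, 0, 0],
], newtons=15)

```text
clock: 2.6
eef_pos: [416.9, -127.6, 205.4]
eef_rot: [3.142, -0.0, -3.141]
wrist_force: [1.1, 0.3, 0.2]
finger_gap: 93.9
finger_force: 0.0
```

>>> arm_command([
  [1, 0, -0.05, 0, 0],
  [1, 0, -0.05, 0, 0],
  [1, 0, -0.05, 0, 0],
  [1, 0, -0.05, 0, 0],
  [1, 0, -0.05, 0, 0],
  [1, 0, 0, 0, 0],
  [1, 0, 0, 0, 0],
])

```text
clock: 3.48
eef_pos: [417.2, -375.4, 205.0]
eef_rot: [3.141, -0.001, -3.142]
wrist_force: [0.7, -0.9, -0.7]
finger_gap: 94.2
finger_force: 0.0
```

```bash
cat >> h.py <<'E'
def wcloud(c):
    z=c['z_map'];v,u=np.mgrid[:z.shape[0],:z.shape[1]]
    x=(u-c['cx'])/c['fx'];y=(v-c['cy'])/c['fy'];t=np.hypot(x,y)+1e-9
    k=np.where(t<1.45,np.tan(np.minimum(t,1.45))/t,np.nan)
    P=np.dstack([x*k*z,y*k*z,z])@rot(c['orientation']).T+np.array(c['eye']);P[z==0]=np.nan
    return P
E
python3 - <<'E'
from h import *
c=eyes.camera('wrist');cv2.imwrite('pics/w1.png',c['img']);P=wcloud(c)
print(c['eye'],c['orientation'],c['fx'])
for n,x,y,h in[('salt',429,-379,90),('drop',444,-276,102),('tin',438,-184,72),('spice',450,-78,105)]:
    m=(np.hypot(P[...,0]-x,P[...,1]-y)<35)&(P[...,2]>(h-6 if n in('tin','spice') else 35))&(P[...,2]<h+15)
    q=P[m]
    if len(q): print(n,len(q),q.min(0).round(),q.max(0).round(),np.round((q.min(0)+q.max(0))/2))
E
```

```text
[ 343.12745706 -374.49026036  385.50540267] [2.88256895e+00 3.12023674e-04 1.57068162e+00] 309.70691628693146
salt 1313 [ 405. -401.   35.] [ 445. -359.   92.] [ 425. -380.   63.]
drop 872 [ 428. -294.   35.] [ 461. -263.  103.] [ 445. -278.   69.]
tin 1543 [ 410. -213.   66.] [ 465. -155.   75.] [ 437. -184.   71.]
spice 603 [431. -99.  99.] [470. -58. 108.] [451. -79. 104.]
```

View pics/w1.png

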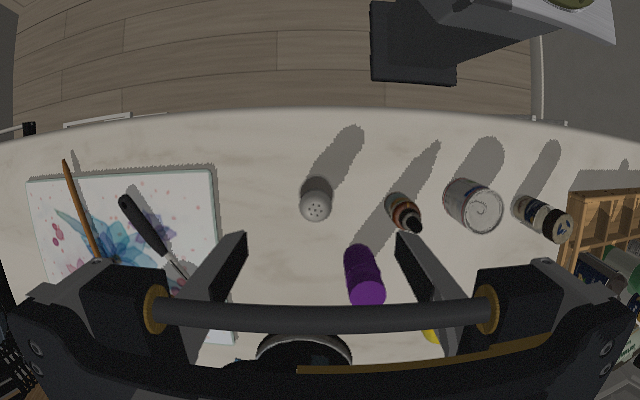

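The wrist view shows salt (316,200), dropper (405,212), tin (473,205) and spice jar (543,218), with the gripper's long side across. The positions agree with the first measurement. I'll descend on the salt and grip its cap.

>>> arm_command([
  [1, -0.01, -0.0045, 0.03, 0],
  [1, 0, 0, 0.04, 0],
  [1, 0, 0, 0.04, 0],
  [1, 0, 0, 0.03, 0],
  [1, 0, 0, 0.012, 0],
  [1, 0, 0, 0, 0],
  [-1, 0, 0, 0, 0],
  [-1, 0, 0, 0, 0],
  [-1, 0, 0, 0, 0],
  [-1, 0, 0, 0, 0],
  [-1, 0, 0, 0, 0],
  [-1, 0, 0, 0, 0],
  [-1, 0, 0, 0, 0],
  [-1, 0, 0, 0, 0],
], newtons=15)

```text
clock: 5.28
eef_pos: [427.3, -380.4, 53.4]
eef_rot: [3.141, -0.0, -3.141]
wrist_force: [0.0, -0.6, -1.0]
finger_gap: 33.7
finger_force: 14.8
```

>>> arm_command([
  [-1, 0, 0, -0.015, 0],
  [-1, 0, 0, -0.03, 0],
  [-1, 0, 0, -0.03, 0],
  [-1, 0, 0, -0.03, 0],
  [-1, 0, 0, -0.03, 0],
  [-1, 0, 0.02, 0, 0],
  [-1, 0, 0.04, 0, 0],
  [-1, 0, 0.05, 0, 0],
  [-1, 0, 0.05, 0, 0],
  [-1, 0, 0.05, 0, 0],
  [-1, 0, 0.05, 0, 0],
  [-1, 0, 0.05, 0, 0],
  [-1, 0, 0.05, 0, 0],
  [-1, 0, 0.05, 0, 0],
  [-1, 0, 0.05, 0, 0],
  [-1, 0, 0.05, 0, 0],
  [-1, 0, 0.05, 0, 0],
  [-1, 0, 0.05, 0, 0],
  [-1, 0, 0.04, 0, 0],
  [-1, 0, 0.03, 0, 0],
])

```text
clock: 7.78
eef_pos: [426.9, 301.2, 189.4]
eef_rot: [3.141, 0.001, -3.14]
wrist_force: [0.4, -0.6, -0.6]
finger_gap: 34.0
finger_force: 14.8
```

>>> arm_command([
  [-1, -0.01, 0.02, 0, 0],
  [-1, -0.01, 0.007, 0, 0],
  [-1, -0.009, 0, 0, 0],
  [-1, 0, 0, 0, 0],
  [-1, 0, 0, 0, 0],
])

```text
clock: 8.4
eef_pos: [456.2, 325.9, 188.6]
eef_rot: [-3.142, -0.0, 3.141]
wrist_force: [0.4, 0.3, -0.4]
finger_gap: 34.2
finger_force: 14.8
```

```bash
python3 - <<'E'
from h import *
s=manip.read_state();print(s['eef_pos'])
c=eyes.camera('wrist');cv2.imwrite('pics/w2.png',c['img']);P=wcloud(c)
b=cv2.imwrite
m=(P[...,2]>38)&(P[...,2]<54)&(P[...,0]<480)&(P[...,0]>395)
q=P[m];print(q.min(0),q.max(0),np.percentile(q,[2,98],axis=0))
E
```

```text
[456.18129807 325.93907863 188.55802743]
[ 395.03062501 -184.66166708   38.00055464] [479.95086455 663.98917965  53.99364532] [[ 406.91816377 -157.07310553   38.70987952]
 [ 477.17204744  661.34126876   51.97106357]]
```

View pics/w2.png

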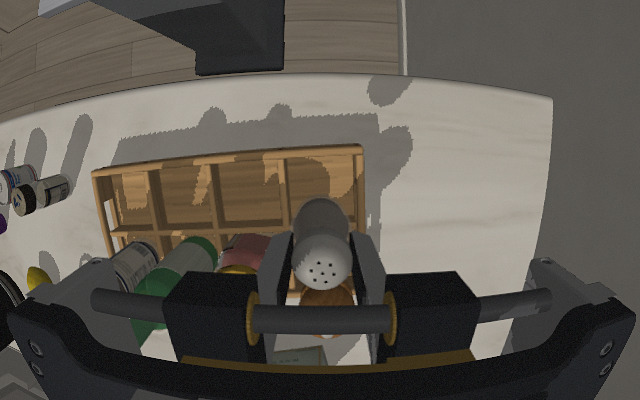

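The salt hangs upright above the far-left front compartment, around (330,185) in the wrist view. Lowering it now.

>>> arm_command([
  [-1, 0, 0, 0.03, 0],
  [-1, 0, 0, 0.03, 0],
  [-1, 0, 0, 0.03, 0],
  [-1, 0, 0, 0.02, 0],
  [-1, 0, 0, 0.01, 0],
  [-1, 0, 0, 0.0042, 0],
  [-1, 0, 0, 0, 0],
  [-1, 0, 0, 0, 0],
  [0.25, 0, 0, 0, 0],
  [0.25, 0, 0, 0, 0],
  [0.25, 0, 0, 0, 0],
  [0.25, 0, 0, 0, 0],
])

```text
clock: 9.95
eef_pos: [456.2, 326.6, 64.3]
eef_rot: [3.142, 0.0, -3.141]
wrist_force: [0.4, 0.5, -0.3]
finger_gap: 58.6
finger_force: 0.0
```

>>> arm_command([
  [0.25, 0, 0, -0.03, 0],
  [0.25, 0, 0, -0.04, 0],
  [0.25, 0, 0, -0.04, 0],
  [1, 0, -0.03, -0.016, 0],
  [1, 0, -0.05, 0, 0],
  [1, 0, -0.05, 0, 0],
  [1, 0, -0.05, 0, 0],
  [1, 0, -0.05, 0, 0],
  [1, 0, -0.05, 0, 0],
  [1, 0, -0.05, 0, 0],
  [1, 0, -0.05, 0, 0],
  [1, 0.006, -0.025, 0, 0],
  [1, 0, 0, 0, 0],
  [1, 0, 0, 0, 0],
])

```text
clock: 11.7
eef_pos: [450.4, -77.8, 190.3]
eef_rot: [3.141, 0.0, -3.141]
wrist_force: [-0.2, 0.5, -0.1]
finger_gap: 94.1
finger_force: 0.0
```

>>> arm_command([
  [1, 0, -0.0005, 0.04, 0],
  [1, 0, 0, 0.04, 0],
  [1, 0, 0, 0.04, 0],
  [1, 0, 0, 0.024, 0],
  [1, 0, 0, 0, 0],
  [-1, 0, 0, 0, 0],
  [-1, 0, 0, 0, 0],
  [-1, 0, 0, 0, 0],
  [-1, 0, 0, 0, 0],
  [-1, 0, 0, 0, 0],
  [-1, 0, 0, 0, 0],
  [-1, 0, 0, 0, 0],
])

```text
clock: 13.2
eef_pos: [450.3, -79.0, 46.3]
eef_rot: [-3.142, -0.0, -3.141]
wrist_force: [0.1, 0.4, 1.7]
finger_gap: 40.5
finger_force: 15.0
```

>>> arm_command([
  [-1, 0, 0, -0.02, 0],
  [-1, 0, 0, -0.035, 0],
  [-1, 0, 0, -0.035, 0],
  [-1, 0, 0.032, 0, 0],
  [-1, 0, 0.045, 0, 0],
  [-1, 0, 0.045, 0, 0],
  [-1, 0, 0.045, 0, 0],
  [-1, 0, 0.045, 0, 0],
  [-1, 0, 0.045, 0, 0],
  [-1, 0, 0.04, 0, 0],
  [-1, -0.01, 0.025, 0, 0],
  [-1, 0, 0, 0, 0],
  [-1, 0, 0, 0, 0],
])

```text
clock: 14.82
eef_pos: [459.9, 242.4, 135.9]
eef_rot: [-3.141, -0.001, -3.142]
wrist_force: [0.1, -1.6, -1.4]
finger_gap: 40.3
finger_force: 15.0
```

>>> arm_command([
  [-1, 0, 0, 0.03, 0],
  [-1, 0, 0, 0.03, 0],
  [-1, 0, 0, 0.015, 0],
  [-1, 0, 0, 0.0045, 0],
  [-1, 0, 0, 0, 0],
  [-1, 0, 0, 0, 0],
  [0.25, 0, 0, 0, 0],
  [0.25, 0, 0, 0, 0],
  [0.25, 0, 0, 0, 0],
  [0.25, 0, 0, 0, 0],
])

```text
clock: 16.08
eef_pos: [460.2, 243.0, 56.8]
eef_rot: [3.142, 0.0, -3.141]
wrist_force: [-0.1, 0.1, -0.1]
finger_gap: 58.7
finger_force: 0.0
```

>>> arm_command([
  [0.25, 0, 0, -0.03, 0],
  [0.25, 0, 0, -0.04, 0],
  [0.25, 0, 0, -0.02, 0],
  [1, 0, -0.027, 0, 0],
  [1, 0, -0.05, 0, 0],
  [1, 0, -0.05, 0, 0],
  [1, 0, -0.05, 0, 0],
  [1, 0, -0.05, 0, 0],
  [1, 0, -0.05, 0, 0],
  [1, 0, -0.05, 0, 0],
  [1, 0.01, -0.05, 0, 0],
  [1, 0.013, -0.05, 0, 0],
  [1, 0, 0, 0, 0],
  [1, 0, 0, 0, 0],
])

```text
clock: 17.82
eef_pos: [437.3, -183.6, 146.7]
eef_rot: [3.141, -0.0, 3.141]
wrist_force: [-0.7, 1.4, 0.0]
finger_gap: 94.0
finger_force: 0.0
```

>>> arm_command([
  [1, 0, 0, 0.04, 0],
  [1, 0, 0, 0.04, 0],
  [1, 0, 0, 0.029, 0],
  [1, 0, 0, 0, 0],
  [-1, 0, 0, 0, 0],
  [-1, 0, 0, 0, 0],
  [-1, 0, 0, 0, 0],
  [-1, 0, 0, 0, 0],
  [-1, 0, 0, 0, 0],
  [-1, 0, 0, 0, 0],
], newtons=20)

```text
clock: 19.08
eef_pos: [437.5, -184.1, 38.1]
eef_rot: [-3.141, 0.0, -3.141]
wrist_force: [-1.7, 0.9, 4.9]
finger_gap: 57.3
finger_force: 20.0
```

>>> arm_command([
  [-1, 0, 0, -0.02, 0],
  [-1, 0, 0, -0.035, 0],
  [-1, 0, 0, -0.035, 0],
  [-1, 0, 0.035, 0, 0],
  [-1, 0, 0.045, 0, 0],
  [-1, 0, 0.045, 0, 0],
  [-1, 0, 0.045, 0, 0],
  [-1, 0, 0.045, 0, 0],
  [-1, 0, 0.045, 0, 0],
  [-1, -0.01, 0.045, 0, 0],
  [-1, -0.01, 0.038, 0, 0],
  [-1, -0.008, 0, 0, 0],
  [-1, 0, 0, 0, 0],
  [-1, 0, 0, 0, 0],
])

```text
clock: 20.82
eef_pos: [465.0, 158.1, 127.6]
eef_rot: [-3.141, -0.001, 3.141]
wrist_force: [-0.0, 0.2, -1.5]
finger_gap: 56.7
finger_force: 20.0
```

>>> arm_command([
  [-1, 0, 0, 0.03, 0],
  [-1, 0, 0, 0.03, 0],
  [-1, 0, 0, 0.015, 0],
  [-1, 0, 0, 0.0045, 0],
  [-1, 0, 0, 0, 0],
  [-1, 0, 0, 0, 0],
  [0.45, 0, 0, 0, 0],
  [0.45, 0, 0, 0, 0],
  [0.45, 0, 0, 0, 0],
  [0.45, 0, 0, 0, 0],
])

```text
clock: 22.08
eef_pos: [465.2, 159.1, 48.3]
eef_rot: [-3.142, 0.0, -3.141]
wrist_force: [0.8, 1.0, 0.2]
finger_gap: 68.0
finger_force: 0.0
```

>>> arm_command([
  [0.45, 0, 0, -0.03, 0],
  [0.45, 0, 0, -0.04, 0],
  [0.45, 0, 0, -0.02, 0],
  [1, 0, -0.036, 0, 0],
  [1, 0, -0.05, 0, 0],
  [1, 0, -0.05, 0, 0],
  [1, 0, -0.05, 0, 0],
  [1, 0, -0.05, 0, 0],
  [1, 0, -0.05, 0, 0],
  [1, 0, -0.05, 0, 0],
  [1, 0.01, -0.05, 0, 0],
  [1, 0.01, -0.05, 0, 0],
  [1, 0, 0, 0, 0],
  [1, 0, 0, 0, 0],
])

```text
clock: 23.82
eef_pos: [445.3, -276.5, 138.1]
eef_rot: [3.141, -0.0, 3.142]
wrist_force: [0.3, 0.7, 0.5]
finger_gap: 94.0
finger_force: 0.0
```

>>> arm_command([
  [1, 0, 0, 0.04, 0],
  [1, 0, 0, 0.04, 0],
  [1, 0, 0, 0.025, 0],
  [1, 0, 0, 0, 0],
  [-1, 0, 0, 0, 0],
  [-1, 0, 0, 0, 0],
  [-1, 0, 0, 0, 0],
  [-1, 0, 0, 0, 0],
  [-1, 0, 0, 0, 0],
  [-1, 0, 0, 0, 0],
  [-1, 0, 0, 0, 0],
], newtons=12)

```text
clock: 25.2
eef_pos: [445.3, -277.0, 33.2]
eef_rot: [3.142, -0.0, -3.141]
wrist_force: [0.6, -1.1, -0.3]
finger_gap: 31.8
finger_force: 12.0
```

>>> arm_command([
  [-1, 0, 0, -0.02, 0],
  [-1, 0, 0, -0.035, 0],
  [-1, 0, 0, -0.035, 0],
  [-1, 0, 0.037, 0, 0],
  [-1, 0, 0.045, 0, 0],
  [-1, 0, 0.045, 0, 0],
  [-1, 0, 0.045, 0, 0],
  [-1, 0, 0.045, 0, 0],
  [-1, 0, 0.045, 0, 0],
  [-1, -0.01, 0.045, 0, 0],
  [-1, -0.01, 0.045, 0, 0],
  [-1, -0.0045, 0, 0, 0],
  [-1, 0, 0, 0, 0],
  [-1, 0, 0, 0, 0],
])

```text
clock: 26.95
eef_pos: [469.6, 74.1, 123.2]
eef_rot: [-3.142, -0.0, 3.141]
wrist_force: [-0.1, 0.3, 0.1]
finger_gap: 31.7
finger_force: 12.0
```

```bash
python3 - <<'E'
from h import *
c=eyes.camera('wrist');cv2.imwrite('pics/w3.png',c['img'])
E
```

```text
(no output)
```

View pics/w3.png

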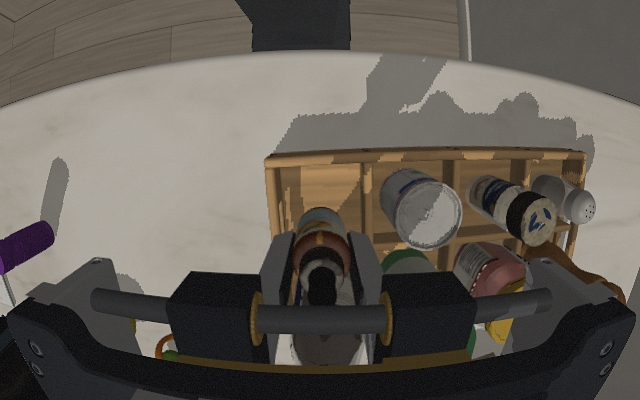

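The tin (420,205), spice jar (505,205) and salt (560,195) stand in their slots. The dropper hangs upright at (320,250) over the right slot. Lowering it, then opening only slightly.

>>> arm_command([
  [-1, 0, 0, 0.03, 0],
  [-1, 0, 0, 0.03, 0],
  [-1, 0, 0, 0.015, 0],
  [-1, 0, 0, 0.0045, 0],
  [-1, 0, 0, 0, 0],
  [-1, 0, 0, 0, 0],
  [-0.05, 0, 0, 0, 0],
  [-0.05, 0, 0, 0, 0],
  [-0.05, 0, 0, 0, 0],
  [-0.05, 0, 0, 0, 0],
  [-0.05, 0, 0, -0.02, 0],
  [-0.05, 0, 0, -0.03, 0],
  [-0.05, 0, 0, -0.04, 0],
  [-0.05, 0, 0, -0.04, 0],
  [-0.05, 0, -0.05, 0, 0],
  [-0.05, 0, -0.05, 0, 0],
  [-0.05, 0, -0.05, 0, 0],
  [0.5, 0, -0.05, 0, 0],
  [0.5, 0.04, -0.05, 0, 0],
  [0.5, 0, 0, 0, 0],
])

```text
clock: 29.5
eef_pos: [429.0, -176.2, 173.7]
eef_rot: [-3.141, -0.0, 3.137]
wrist_force: [0.5, -0.7, -0.8]
finger_gap: 69.1
finger_force: 0.0
```

```bash
python3 - <<'E'
from h import *
A=np.array([505,203,0]);a=np.radians(3);M=np.array([[np.cos(a),-np.sin(a)],[np.sin(a),np.cos(a)]])
c=eyes.camera('top');t=c['img'];P=cloud(c)
for n,u,h in[('salt',126,100),('spice',42,115),('tin',-42,82),('drop',-126,112)]:
    L=(P[...,:2]-A[:2])@M
    q=(np.abs(L[...,0]+42)<37)&(np.abs(L[...,1]-u)<37)&(P[...,2]>58)&(P[...,2]<h+15)
    print(n,q.sum(),np.round(np.median(L[q],axis=0)-[-42,u]),P[q][:,2].max().round())
s=eyes.camera('scene')['img']
cv2.imwrite('pics/f.png',np.hstack([cv2.resize(s[80:240,180:340],(400,400)),cv2.resize(t[130:260,180:310],(400,400))]))
E
```

```text
salt 141 [-0. -7.] 102.0
spice 204 [-1. -4.] 121.0
tin 297 [ 0. -1.] 84.0
drop 97 [ 0. -2.] 112.0
```

View pics/f.png

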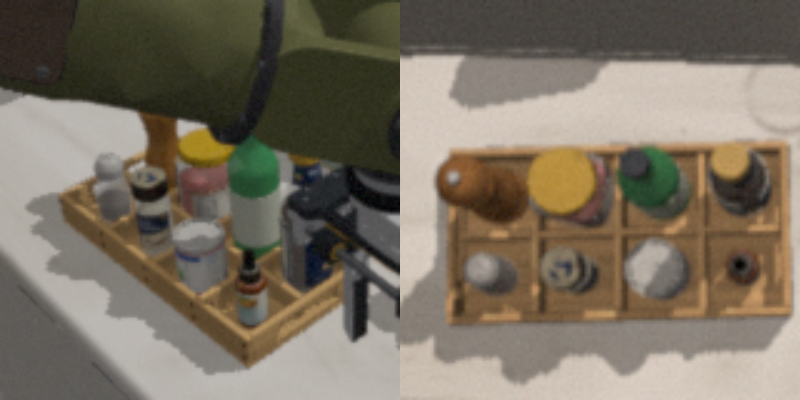

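The final views show all four standing upright in the correct front slots, within 7 mm of centre. The back row hasn't moved and the arm is clear, so I'm handing in.

```bash
python3 -c "
from cell import ticket
print(ticket.sign_off())"
```

```text
the job is handed in; nothing more can be done
None
```

The job is handed in at about 30 s on the robot's clock (no verdict returned): final views show salt, spice jar, tin and dropper upright before mill, jam, oil and sauce, within about 7 mm of centre, and the back row standing; the arm kept clear of the mug, but I took no closing measurement of it.

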